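Test the freewheel of a ratchet turntable both ways

TASK

Test the freewheel of the ratchet turntable, the one with the lever. First swing its lever clockwise (seen from above) all the way to its stop: it must run loose, with the disc left where it stands. Then swing the lever anticlockwise all the way to its other stop, so that it grips and carries the disc and cone round with it, and let go.

Things in the scene. Friction and masses are not known exactly. Their poses are not given: they have to be found in the camera images.
- lever (a joint): Swing lever of the ratchet turntable, a flat steel arm turning about its upright axis. Rad, growing anticlockwise seen from above: 0 = clockwise stop, 0.9 = anticlockwise stop. Starts in between, stays where left. Clockwise it runs loose over the teeth (about 1 N at the grip); anticlockwise its pawl catches a tooth within 0.21 rad and from there turns the disc (3 to 4 N).
- lever_grip (a point): Centre of the black upright round grip at the lever's outer end: 24 mm diameter, 31 to 106 mm above the table; this point is on its axis, 80 mm up, 170 mm from the turntable's axis. Its x points level outward along the arm, y the anticlockwise way, z up. All else on the lever is under 45 mm high.
- hub (a point): Fixed point on the ratchet turntable's axis, level with the disc top, 56 mm up. Base 280 mm wide; disc 192 mm over a ring of 30 teeth, 210 mm. A cone 120 mm high (foot 85 mm square) is stuck on the disc, top 176 mm up. The lever points to the robot's right, within 0.65 rad of -y. The other turntable, without teeth or lever, is no part of the job.
- disc_stud (a point): Top of a steel stud, 12 mm in diameter and 10 mm high, on the disc's upper face, 84 mm from the axis; it turns with the disc and shows whether the disc has turned. The disc is stiff enough to stay where it is left (0.35 N m).

How it is judged:
By the outcome, as a careful person would: the job done as asked, in the order asked, and still so for the second after the job is handed in, with the robot touching nothing.
It also fails if it takes over 40 s, if anything falls off the work surface, if the arm or the gripper's body presses on something with over 40 N, if the wrist force passes 120 N, or if a joint passes its speed limit or range.

ROBOT

A 6-joint arm with a two-finger parallel gripper is mounted at the origin on the work surface. World frame = base frame: x ahead of the robot, y to its left, z up, the work surface at z = 0. Lengths are in m, angles in rad, forces in N, time in s.
With the tool pointing down it reaches from about 0.3 to 0.775 m from the base axis. Payload 14.6 kg.
Tool frame: the origin (TCP) lies on the centre line of the jaws, within the pads' length; the fingertips stand 11 mm ahead of it and the grasp point (between the pads) lies 8 mm behind it; z points along the fingers, y is the line along which they close (so a half turn about z gives the same grasp; the last joint's range is limited). The gripper opens to 94 mm and grips with 3 to 60 N. Pads are 16 mm wide; open, the fingers measure 119 mm over their backs; the gripper's body (75 mm by 177 mm) begins 78 mm behind the grasp point.
Start: joints at [-1.332, 0.3, 1.521, -0, 1.321, -0.067], TCP at [0.166, -0.524, 0.177] pointing down, gripper open.
Joint ranges: [-3.03, 3.03], [-0.79, 2.21], [0.23, 2.52], [-1.04, 4.18], [0, 3.07], [-2.55, 2.55]. Speed limits (rad/s): [2.22, 2.22, 2.57, 3.14, 3.14, 3.14].

INTERFACE

Orientations are given as a unit quaternion [w, x, y, z].
In Python, from station import status, cams, workorder, nets gives the robot as it stands. The module is installed in compiled form; this text tells all that it offers.
- The arm moves only by the shell command python3 -m crank 'ROWS'. ROWS is JSON, a list of rows, each a list of 5 numbers: the opening, from 0 (shut) to 1 (fully open), then the shift along the tool's x, y, z in units of 30 mm (1.0 is 30 mm), then the turn about the tool's z in units of 6 degrees (1.0 is 6 degrees). In form: [[jaw, dx, dy, dz, twist], ...]. A call has exactly 8 rows; each row shifts and turns the commanded pose from where the row before left it, along the tool's axes as they then stand; what a row does not reach is not made up. A row lasts 1/12 s, in which the tool goes at most 41.7 mm and 7.16 degrees, less where a joint would pass 70% of its speed; a pose out of reach is approached as far as the arm can. A call is refused whole if a number of a shift passes 1 or a number of a turn 1, either way. A call with a gripper value outside its range is refused whole. The fingers move at their own pace and stop on an object; the grip force is fixed at half the most. Time passes only in rows, so rows that do not move let the fingers close, or fill a call up. It gives the time, the measured TCP pose, the force, the opening and the grip force at its end, in the units of the state.
- status.sense(): the state, without advancing time (a new reading comes with each control period).
- cams.snapshot(name): name is "scene" or "top"; returns the picture (480x640x3 uint8, red, green, blue); there is no depth.
- cams.camera_params(name): a dict with "mtx" (3x3 intrinsics, pixels), "position" and "orientation" of the camera in the world. Camera axes: x right, y down, z forward; pixel columns grow to the right and rows downward; lengths in m; the calibration is good to about 2 mm. A picture is of the moment at which its call begins. camera_params takes no time and is no camera call.
- workorder.hand_in(): hands the job in; it is judged then, once.
Trained networks look in the newest picture that a camera, given by its name, has taken for a name from the list of things; names that differ only in an ending like _2 or _b are one class to them, and where a whole thing is asked for, a point or a joint stands for the part that bears it (a point fixed in the world has none). Each returns a list of dicts, best first, with "conf" (0 to 1); they miss things now and then, are a little off and sometimes report something else, mostly with a low value. They report only what shows in the picture. A call takes as long as a camera call.
- nets.search_frame(camera, thing): "rect" ([left, top, right, bottom] in pixels, round what is visible of it).
- nets.landmark_of(camera, thing): "uv" ([column, row] in pixels: a listed point, or the origin of a listed thing).
The state is a dict: "clock": time; "joint_pos": joint angles; "qd": joint speeds; "effort": joint torques, N m; "ee_pos": TCP position; "eef_rot": TCP orientation; "ft_force": force on the tool from outside, world axes, zero at the start; "moment": the same for the moment, N m; "opening": finger opening in m; "finger_force": force on a finger pad.
Only numpy, scipy, OpenCV 4.12 (cv2) and the standard library are available. Lean on these libraries where they do the work, as an engineer would, in place of code of your own. Each camera call takes 0.05 s, during which the arm holds its last target. There are 200 camera calls.

## Working session

There is one attempt and no reset: what is moved stays moved. The work goes in short steps, Python scripts to look and compute and a shell command to move; the robot and the scene stay as the last step left them, time stands still between calls to the robot, and variables do not carry over. Pictures are saved under pics/ and viewed, at most 10 in all, crops included, and the job is handed in when it is done.

```bash
mkdir -p pics; cat > h.py <<'E'
import numpy as np, cv2
from scipy.spatial.transform import Rotation as R
from station import status, cams, workorder, nets
def cam(n):
    p=cams.camera_params(n); q=p["orientation"]
    o=np.array(q)
    M=o if o.shape==(3,3) else R.from_quat(o,scalar_first=True).as_matrix()
    return np.array(p["mtx"]),np.array(p["position"]),M
def ray(n,uv):
    K,c,M=cam(n); d=M@np.linalg.solve(K,[uv[0],uv[1],1]); return c,d/np.linalg.norm(d)
def atz(n,uv,z):
    c,d=ray(n,uv); return c+d*(z-c[2])/d[2]
def tri(a,b):
    A=0;B=0
    rs=[ray("scene",a),ray("top",b)]
    for c,d in rs:
        P=np.eye(3)-np.outer(d,d); A=A+P; B=B+P@c
    x=np.linalg.solve(A,B); return x,[np.linalg.norm((np.eye(3)-np.outer(d,d))@(x-c)) for c,d in rs]
def proj(n,X):
    K,c,M=cam(n); p=K@(M.T@(np.array(X)-c)); return p[:2]/p[2]
E
python3 - <<'E'
from h import *
np.set_printoptions(precision=4,suppress=True)
s=status.sense(); print(s)
for n in("scene","top"):
    cv2.imwrite(f"pics/{n}0.png",cams.snapshot(n)[:,:,::-1]); print(cams.camera_params(n))
r={}
for t in("lever_grip","hub","disc_stud"):
    for n in("scene","top"):
        l=nets.landmark_of(n,t); print(t,n,[(np.round(k["uv"],1),round(k["conf"],2)) for k in l[:3]])
        if l:r[t,n]=l[0]["uv"]
    if (t,"scene") in r and (t,"top") in r: print(tri(r[t,"scene"],r[t,"top"]))
E
```

```text
{'clock': 0.0, 'joint_pos': array([-1.3316,  0.3005,  1.5216,  0.    ,  1.3207, -0.0666]), 'qd': array([-0.0002,  0.0014, -0.0007, -0.0007, -0.0014,  0.0017]), 'effort': array([ -0.0015, -53.1808, -35.2738,   0.0708,   0.0244,  -0.0001]), 'ee_pos': array([ 0.1655, -0.5242,  0.1767]), 'eef_rot': array([-0.0006,  0.9883,  0.1523, -0.    ]), 'ft_force': array([-0.246 , -0.7247,  0.1667]), 'moment': array([-0.004 ,  0.0123,  0.0453]), 'finger_force': 0.0, 'opening': 0.09422604361883456}
{'mtx': array([[440.7135,   0.    , 316.4042],
       [  0.    , 440.7135, 237.754 ],
       [  0.    ,   0.    ,   1.    ]]), 'position': array([0.9496, 0.3643, 0.5147]), 'orientation': array([-0.1821,  0.407 ,  0.809 , -0.383 ])}
{'mtx': array([[524.8875,   0.    , 318.3249],
       [  0.    , 524.8875, 242.736 ],
       [  0.    ,   0.    ,   1.    ]]), 'position': array([0.4498, 0.0251, 0.7017]), 'orientation': array([-0.0584,  0.7134, -0.696 ,  0.0576])}
lever_grip scene [(array([242.5, 215.1]), 0.64)]
lever_grip top [(array([412.3, 232.1]), 0.8)]
(array([ 0.5674, -0.0847,  0.0851]), [np.float64(0.00024262033146274552), np.float64(0.00024262033146287356)])
hub scene [(array([321. , 273.9]), 0.91)]
hub top []
disc_stud scene [(array([268.4, 259.2]), 0.57)]
disc_stud top [(array([334.6, 198.6]), 0.87)]
(array([0.6102, 0.0084, 0.0697]), [np.float64(0.00017689398603814836), np.float64(0.00017689398603809868)])
```

View pics/scene0.png

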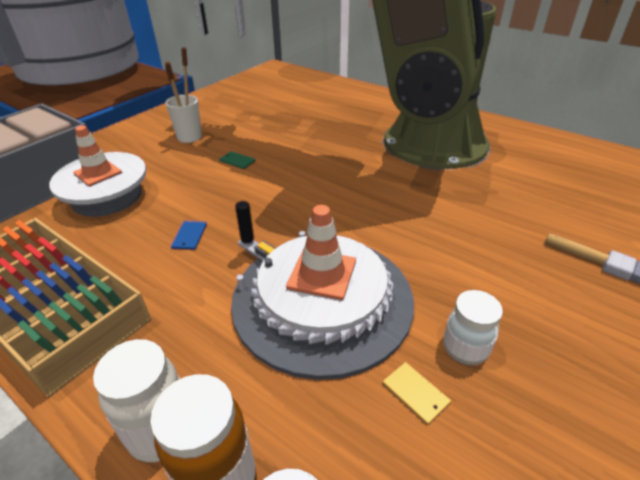

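View pics/top0.png

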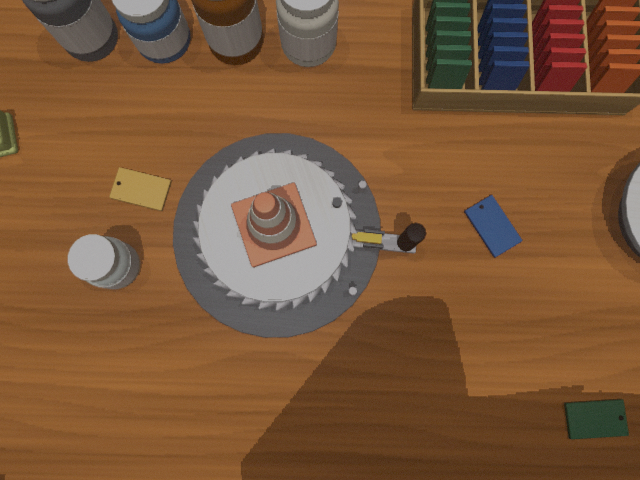

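The scene view shows the lever's black grip at about (244,222) and the toothed turntable's cone at about (321,260). The top view shows the grip top at about (416,233), the stop pins at (362,184) and (352,291), and the stud at (337,202). From above, clockwise takes the lever towards the robot.

```bash
cat >> h.py <<'E'
def rel(target,yaw):
    """remaining shift in present tool frame (units of 30 mm), twist in 6deg units"""
    s=status.sense(); M=R.from_quat(s["eef_rot"],scalar_first=True).as_matrix()
    y0=np.arctan2(M[1,0],M[0,0]); dy=(yaw-y0+np.pi)%(2*np.pi)-np.pi
    return M.T@(np.array(target)-s["ee_pos"])/.03, -np.degrees(dy)/6, y0
E
python3 - <<'E'
from h import *
np.set_printoptions(precision=4,suppress=True)
h1=atz("scene",(321,273.9),.056); h2=atz("top",(275,227),.056)
print("hub",h1,h2)
g=np.array([.5674,-.0847,.0851]); 
for n,uv in(("scene",(242.5,215.1)),("top",(412.3,232.1))): print("grip@.08",atz(n,uv,.08))
print("griptop",atz("top",(416,233),.106), "stud",atz("top",(337,202),.066),atz("scene",(268.4,259.2),.066))
for p in((362,184),(352,291)): print("pin",atz("top",p,.03))
hub=(h1+h2)/2; d=g-hub; a=np.arctan2(d[1],d[0]); print("r",np.hypot(*d[:2]),"ang from -y",a+np.pi/2)
# tool y tangential: tool x = radial inward (yaw=a+pi) or outward
for yaw in(a,a+np.pi): print(yaw,rel([g[0],g[1],.16],yaw))
E
```

```text
hub [0.5778 0.0823 0.056 ] [0.5754 0.0819 0.056 ]
grip@.08 [ 0.5628 -0.0898  0.08  ]
grip@.08 [ 0.5686 -0.0858  0.08  ]
griptop [ 0.5626 -0.0855  0.106 ] stud [0.607  0.0051 0.066 ] [0.6073 0.0056 0.066 ]
pin [ 0.6412 -0.0286  0.03  ]
pin [ 0.4996 -0.0174  0.03  ]
r 0.16704125121532423 ang from -y -0.05515568745698385
-1.6259520142518804 (array([17.1858, -9.9458,  0.5743]), np.float64(18.446930090789454), np.float64(0.3058059875650742))
1.5156406393379127 (array([17.1858, -9.9458,  0.5743]), np.float64(-11.553069909210544), np.float64(0.3058059875650742))
```

```bash
python3 -m crank '[[1,0.8,-0.46,0,0],[1,0.8,-0.46,0,0],[1,0.8,-0.46,0,0],[1,0.8,-0.46,0,0],[1,0.8,-0.46,0,0],[1,0.8,-0.46,0,0],[1,0.8,-0.46,0,0],[1,0.8,-0.46,0,0]]' && python3 -m crank '[[1,0.8,-0.46,0,0],[1,0.8,-0.46,0,0],[1,0.8,-0.46,0,0],[1,0.8,-0.46,0,0],[1,0.8,-0.46,0,0],[1,0.8,-0.46,0,0],[1,0.8,-0.46,0,0],[1,0,0,0,0]]' && python3 -m crank '[[1,0,0,0,-1],[1,0,0,0,-1],[1,0,0,0,-1],[1,0,0,0,-1],[1,0,0,0,-1],[1,0,0,0,-1],[1,0,0,0,-1],[1,0,0,0,-1]]' && python3 -m crank '[[1,0,0,0,-1],[1,0,0,0,-1],[1,0,0,0,-1],[1,0,0,0,-0.5],[1,0,0,0,0],[1,0,0,0,0],[1,0,0,0,0],[1,0,0,0,0]]'
python3 -c "
from h import *
print(rel([.566,-.087,.16],1.52),status.sense()['joint_pos'])"
```

```text
clock: 1.07
ee_pos: [0.3162, -0.3603, 0.1773]
eef_rot: [0.0, 0.988, 0.152, 0.0]
ft_force: [-0.0, -0.4, 0.4]
opening: 0.0937
finger_force: 0.0
clock: 1.73
ee_pos: [0.4487, -0.2159, 0.1772]
eef_rot: [-0.0, 0.988, 0.154, 0.0]
ft_force: [-0.3, 0.1, -0.6]
opening: 0.0937
finger_force: 0.0
clock: 2.4
ee_pos: [0.4462, -0.2191, 0.1773]
eef_rot: [-0.0, 0.84, 0.543, -0.0]
ft_force: [-0.3, 0.2, -0.8]
opening: 0.094
finger_force: 0.0
clock: 3.07
ee_pos: [0.4465, -0.2188, 0.1773]
eef_rot: [0.0, 0.729, 0.685, -0.0]
ft_force: [-0.8, 0.4, -0.2]
opening: 0.094
finger_force: 0.0
(array([4.63273938, 3.70289981, 0.57504412]), np.float64(-0.10981888407267326), np.float64(1.5084997933523954)) [-5.29316763e-01  1.82100309e-01  1.66706878e+00 -3.17320593e-05
  1.29241708e+00 -4.67011510e-01]
```

```bash
python3 -m crank '[[1,0.66,0.53,0,0],[1,0.66,0.53,0,0],[1,0.66,0.53,0,0],[1,0.66,0.53,0,0],[1,0.66,0.53,0,0],[1,0.66,0.53,0,0],[1,0.66,0.53,0,0],[1,0,0,0,0]]' 
python3 - <<'E'
from h import *
print(rel([.566,-.087,.08],1.52),status.sense()['ee_pos'])
cv2.imwrite("pics/t1.png",cams.snapshot("scene")[:,:,::-1])
print(nets.landmark_of("scene","lever_grip")[:2], proj("scene",[.566,-.087,.08]))
E
```

```text
clock: 3.73
ee_pos: [0.5678, -0.0843, 0.1769]
eef_rot: [-0.0, 0.728, 0.686, 0.0]
ft_force: [0.0, 0.0, -0.6]
opening: 0.094
finger_force: 0.0
(array([-0.09584104, -0.05589398,  3.22838961]), np.float64(-0.07929380098962992), np.float64(1.511696372577859)) [ 0.56783868 -0.08428537  0.17685339]
[{'uv': [243.0, 216.6], 'conf': 0.73}, {'uv': [322.3, 270.8], 'conf': 0.59}] [242.36224627 216.66320181]
```

View pics/t1.png

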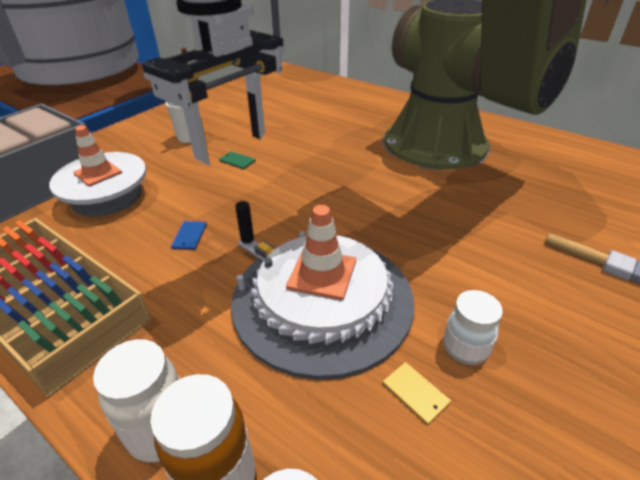

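The fingertips show at about (201,160) and (257,137) and the grip's top at (243,205). I'll check that the projected tips agree before descending.

```bash
python3 - <<'E'
from h import *
s=status.sense(); M=R.from_quat(s["eef_rot"],scalar_first=True).as_matrix()
for y in(-.047,.047): print(proj("scene",s["ee_pos"]+M@[0,y,.011]))
print(tri(nets.landmark_of("scene","lever_grip")[0]["uv"],(412.3,232.1)))
E
```

```text
[257.90535657 159.3938359 ]
[211.03277673 184.80942142]
(array([ 0.56758553, -0.08476911,  0.08226703]), [np.float64(0.0008380154557303123), np.float64(0.0008380154557303469)])
```

```bash
python3 - <<'E'
from h import *
a=cams.snapshot("top"); b=cams.snapshot("scene")
s=status.sense(); M=R.from_quat(s["eef_rot"],scalar_first=True).as_matrix(); print(s["ee_pos"],s["clock"])
im={"top":a[:,:,::-1].copy(),"scene":b[:,:,::-1].copy()}
for n in im:
    for y in(-.047,.047):
        p=proj(n,s["ee_pos"]+M@[0,y,.011]); print(n,p); cv2.circle(im[n],tuple(int(v) for v in p),3,(0,0,255),-1)
    p=proj(n,[.567,-.086,.106]); cv2.circle(im[n],tuple(int(v) for v in p),3,(0,255,0),-1)
cv2.imwrite("pics/c2.png",np.hstack([cv2.resize(im["scene"][60:300,120:320],(400,480)),cv2.resize(im["top"][120:360,300:500],(400,480))]))
E
```

```text
[ 0.56560195 -0.08784111  0.17730548] 3.9833
top [426.56084255 264.38876666]
top [431.2630222  176.32924677]
scene [257.58155339 158.81635662]
scene [210.63834965 184.08920157]
```

View pics/c2.png

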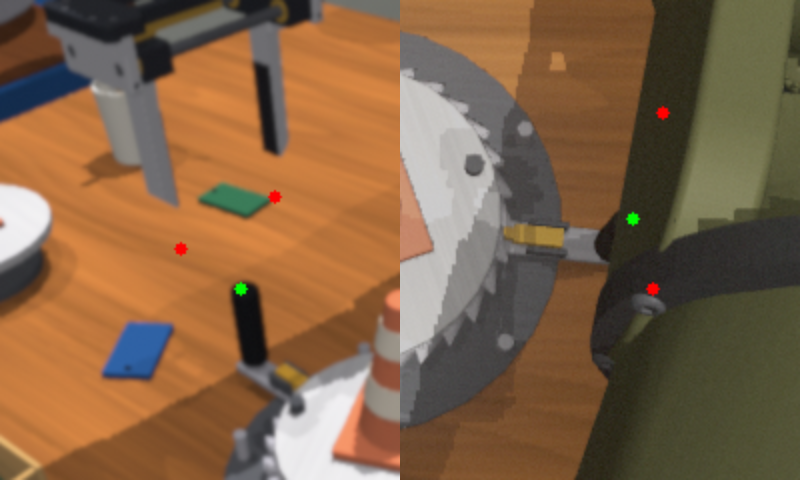

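The real fingertips show about 24 px above where the pose readout puts them, while both cameras agree on the grip. I'll check the base's projection, lower a little (safe either way), and use the motion to locate the fingers.

```bash
python3 -m crank '[[1,0,0,0.4,0],[1,0,0,0.4,0],[1,0,0,0.4,0],[1,0,0,0.3,0],[1,0,0,0,0],[1,0,0,0,0],[1,0,0,0,0],[1,0,0,0,0]]' 
python3 - <<'E'
from h import *
s=status.sense(); M=R.from_quat(s["eef_rot"],scalar_first=True).as_matrix(); print(s["ee_pos"],s["joint_pos"])
b=cams.snapshot("scene")[:,:,::-1].copy()
print("base",proj("scene",[0,0,0]))
# predicted tip marks for z-lift hypotheses (red) 
for k,c in((0,(0,0,255)),(.02,(0,255,255)),(.04,(0,255,0))):
  for y in(-.047,.047):
    cv2.circle(b,tuple(int(v) for v in proj("scene",s["ee_pos"]+M@[0,y,.011-k])),1,c,-1)
cv2.imwrite("pics/c3.png",cv2.resize(b[60:280,140:340],(800,600) and (545,600),interpolation=cv2.INTER_CUBIC))
E
```

```text
clock: 4.65
ee_pos: [0.5664, -0.0872, 0.1329]
eef_rot: [0.0, 0.728, 0.685, 0.0]
ft_force: [-0.0, -0.6, 0.1]
opening: 0.0938
finger_force: 0.0
[ 0.56638268 -0.08718508  0.13288736] [-2.16644550e-01  3.88615020e-01  1.50814892e+00 -3.32141953e-06
  1.24377992e+00 -1.55967206e-01]
base [435.12898758 141.88878207]
```

View pics/c3.png

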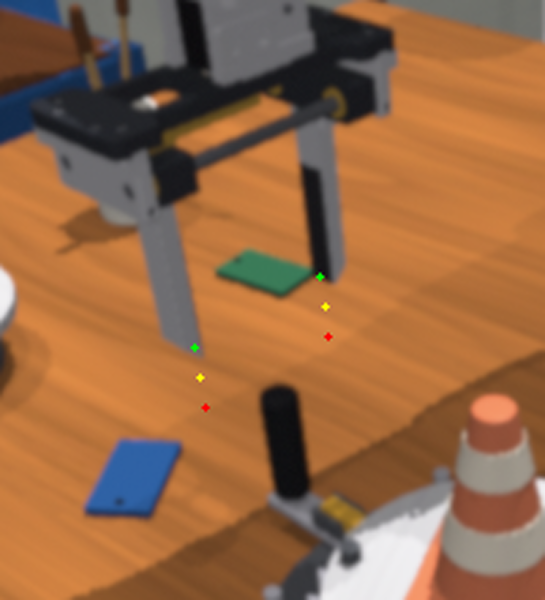

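The base projects correctly, and the tips match the green marks, i.e. about 40 mm above the readout. I'll lower further while open, watching the force and comparing the fingers with the grip itself.

```bash
python3 -m crank '[[1,0,0,0.4,0],[1,0,0,0.4,0],[1,0,0,0.4,0],[1,0,0,0.3,0],[1,0,0,0,0],[1,0,0,0,0],[1,0,0,0,0],[1,0,0,0,0]]' 
python3 - <<'E'
from h import *
s=status.sense(); M=R.from_quat(s["eef_rot"],scalar_first=True).as_matrix(); print(s["ee_pos"],s["ft_force"])
b=cams.snapshot("scene")[:,:,::-1].copy()
for k,c in((0,(0,0,255)),(.02,(0,255,255)),(.04,(0,255,0))):
  for y in(-.047,.047):
    cv2.circle(b,tuple(int(v) for v in proj("scene",s["ee_pos"]+M@[0,y,.011-k])),1,c,-1)
cv2.imwrite("pics/c4.png",cv2.resize(b[60:280,140:340],(545,600),interpolation=cv2.INTER_CUBIC))
E
```

```text
clock: 5.37
ee_pos: [0.5664, -0.0872, 0.0878]
eef_rot: [0.0, 0.728, 0.685, 0.0]
ft_force: [0.2, 0.3, 0.4]
opening: 0.094
finger_force: 0.0
[ 0.5663716  -0.08716554  0.08779767] [0.18788523 0.25414792 0.39650435]
```

View pics/c4.png

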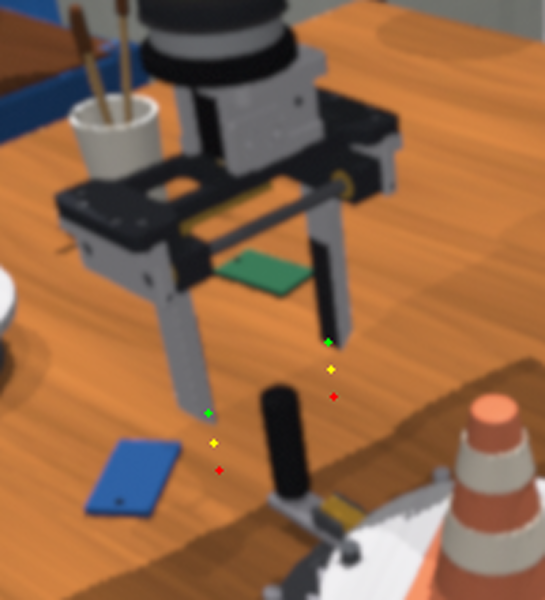

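```bash
python3 - <<'E'
from h import *
a=cv2.imread("pics/c3.png"); b=cv2.imread("pics/c4.png")
k=545/200
def track(x0,y0,x1,y1):
    t=a[y0:y1,x0:x1]; r=cv2.matchTemplate(b[:, :],t,cv2.TM_CCOEFF_NORMED); _,v,_,p=cv2.minMaxLoc(r); return (np.array(p)-(x0,y0))/k,v
print("left",track(165,300,200,340),"right",track(305,190,345,260),"body L",track(60,140,140,210),"body R",track(330,50,395,110))
M=R.from_quat([0,.728,.685,0],scalar_first=True).as_matrix()
p3=np.array([.56638,-.08719,.13289]);p4=np.array([.56637,-.08717,.0878])
c=cam("scene")[1]
for nm,off in(("stated",[0,0,0]),("lift",[0,0,.04]),("away",None)):
    for y in(.047,-.047):
        q=M@[0,y,.011]
        if off is None:
            X=p3+q+[0,0,.04]; d=X-c; X=c+d*((p3+q)[2]-c[2])/d[2]; o=X-p3-q
        else:o=np.array(off)
        print(nm,np.round(o,3),proj("scene",p4+q+o)-proj("scene",p3+q+o))
E
```

```text
left (array([1.10091743, 5.50458716]), 0.990451455116272) right (array([ 2.93577982, 25.68807339]), 0.9910404086112976) body L (array([ 8.44036697, 33.02752294]), 0.9426970481872559) body R (array([ 2.20183486, 30.4587156 ]), 0.9803640246391296)
stated [0 0 0] [ 4.66871516 23.0288538 ]
stated [0 0 0] [ 2.61682971 22.37548875]
lift [0.   0.   0.04] [ 5.03853746 24.85570538]
lift [0.   0.   0.04] [ 2.80786713 24.01302977]
away [-0.038 -0.052 -0.   ] [ 4.54530559 22.42253379]
away [-0.049 -0.051 -0.   ] [ 2.53217162 21.65526703]
```

Finger motion in the picture fits a vertical lift rather than a horizontal offset. Over the grip the open fingers straddle the lever safely at either height, so I'll descend in small steps.

```bash
python3 -m crank '[[1,0,-0.1,0.25,0],[1,0,0,0.25,0],[1,0,0,0.25,0],[1,0,0,0.25,0],[1,0,0,0.25,0],[1,0,0,0.25,0],[1,0,0,0.2,0],[1,0,0,0,0]]' 
python3 - <<'E'
from h import *
s=status.sense(); M=R.from_quat(s["eef_rot"],scalar_first=True).as_matrix(); print(s["ee_pos"],s["ft_force"])
b=cams.snapshot("scene")[:,:,::-1].copy()
cv2.imwrite("pics/full5.png",b)
for y in(-.047,.047):
    cv2.circle(b,tuple(int(v) for v in proj("scene",s["ee_pos"]+M@[0,y,.011-.04])),1,(0,255,0),-1)
cv2.imwrite("pics/c5.png",cv2.resize(b[100:320,160:360],(545,600),interpolation=cv2.INTER_CUBIC))
E
```

```text
clock: 6.08
ee_pos: [0.5624, -0.0868, 0.0347]
eef_rot: [-0.001, 0.728, 0.685, -0.001]
ft_force: [-0.1, 0.2, -0.8]
opening: 0.094
finger_force: 0.0
[ 0.56242554 -0.08678969  0.03470568] [-0.05065199  0.21342745 -0.77689241]
```

View pics/c5.png

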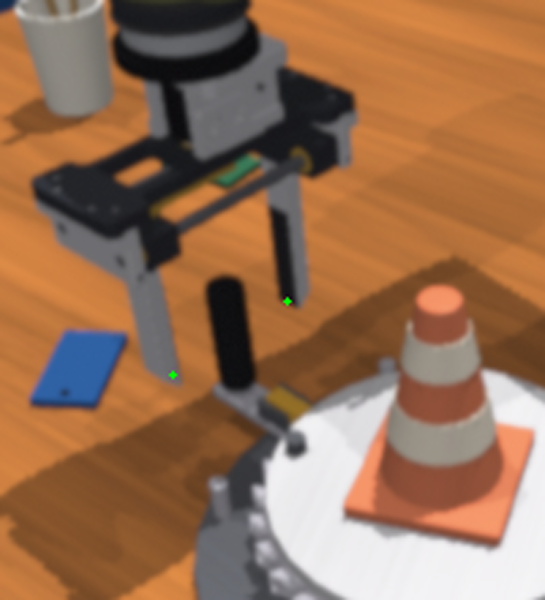

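The tips at (175,382) and (297,305) straddle the grip's axis (about (232,341)), with no contact. Next, close loosely round it.

```bash
python3 -m crank '[[0.36,0,0,0,0],[0.36,0,0,0,0],[0.36,0,0,0,0],[0.36,0,0,0,0],[0.36,0,0,0,0],[0.36,0,0,0,0],[0.36,0,0,0,0],[0.36,0,0,0,0]]' 
python3 - <<'E'
from h import *
b=cams.snapshot("scene")[:,:,::-1].copy()
print(nets.landmark_of("scene","disc_stud")[:2],status.sense()["ft_force"])
cv2.imwrite("pics/c6.png",cv2.resize(b[100:320,160:360],(545,600),interpolation=cv2.INTER_CUBIC))
hub=np.array([.5766,.082])
# arc plan: CW by 0.5 rad in 14 steps, tool follows twist; rows in tool frame
s=status.sense(); p=s["ee_pos"][:2]; r=.17; M=R.from_quat(s["eef_rot"],scalar_first=True).as_matrix(); y=np.arctan2(M[1,0],M[0,0])
a=np.arctan2(*(p-hub)[::-1]); print("ang",a+np.pi/2,"r",np.hypot(*(p-hub)),"yaw-err",y-a-np.pi)
st=.06; print("per .06 rad: dy",-r*np.sin(st)/.03,"dx",r*(1-np.cos(st))/.03,"twist",np.degrees(st)/6)
E
```

```text
clock: 6.8
ee_pos: [0.5631, -0.0869, 0.0363]
eef_rot: [0.0, 0.728, 0.685, 0.0]
ft_force: [0.6, -0.3, -0.0]
opening: 0.0439
finger_force: 0.0
[{'uv': [267.5, 257.5], 'conf': 0.69}] [-0.55023682  0.04972139 -0.35272328]
ang -0.07999669686417632 r 0.16946745563020751 yaw-err 0.019243946034293025
per .06 rad: dy -0.33979603671685277 dx 0.01019694036717626 twist 0.5729577951308232
```

View pics/c6.png

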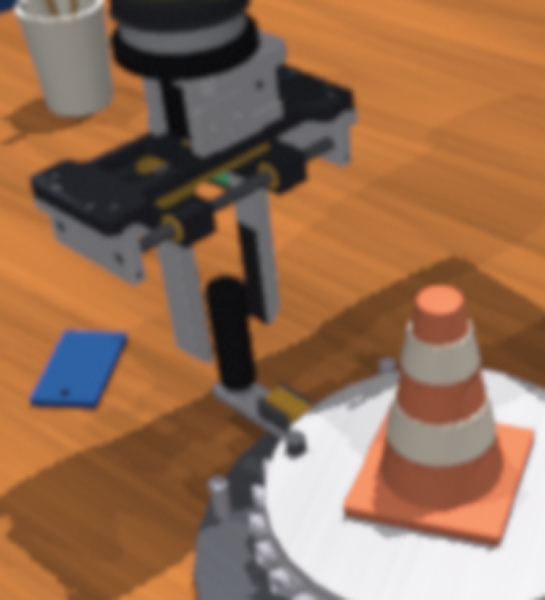

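The fingers are on both sides of the grip, with the disc unmoved. Now swing clockwise.

```bash
python3 -m crank '[[0.36,0.01,-0.25,0,0.43],[0.36,0.01,-0.25,0,0.43],[0.36,0.01,-0.25,0,0.43],[0.36,0.01,-0.25,0,0.43],[0.36,0.01,-0.25,0,0.43],[0.36,0.01,-0.25,0,0.43],[0.36,0.01,-0.25,0,0.43],[0.36,0,0,0,0]]' 
cat > chk.py <<'E'
from h import *
s=status.sense(); p=s["ee_pos"][:2]; hub=np.array([.5766,.082]); d=p-hub
M=R.from_quat(s["eef_rot"],scalar_first=True).as_matrix(); a=np.arctan2(d[1],d[0])
print("tool ang",a+np.pi/2,"r",np.hypot(*d),"yawerr",(np.arctan2(M[1,0],M[0,0])-a)%(2*np.pi)-np.pi,"F",s["ft_force"],"open",s["opening"],s["finger_force"],s["clock"])
for n in("scene","top"):
    cv2.imwrite(f"pics/k_{n}_{s['clock']:.2f}.png",cams.snapshot(n)[:,:,::-1])
    for t,z in(("lever_grip",.08),("disc_stud",.066)):
        for k in nets.landmark_of(n,t)[:2]:
            X=atz(n,k["uv"],z)[:2]-hub; print(n,t,np.round(k["uv"],1),round(k["conf"],2),"r %.3f ang %.3f"%(np.hypot(*X),np.arctan2(X[1],X[0])+np.pi/2))
E
python3 chk.py
```

```text
clock: 7.57
ee_pos: [0.5114, -0.0744, 0.0363]
eef_rot: [-0.0, 0.827, 0.562, -0.0]
ft_force: [-0.6, -0.6, 0.6]
opening: 0.0342
finger_force: 0.0
tool ang -0.39487355611348773 r 0.1694171661654882 yawerr 0.0169733638931846 F [-0.58719342 -0.5776361   0.6154791 ] open 0.03415437597528898 0.0 7.5667
scene lever_grip [265.1 203.1] 0.97 r 0.175 ang -0.356
scene disc_stud [268.1 259.1] 0.81 r 0.083 ang 0.381
```

```bash
python3 -m crank '[[0.36,0,-0.17,0,0.29],[0.36,0,-0.17,0,0.29],[0.36,0,-0.17,0,0.29],[0.36,0,-0.17,0,0.29],[0.36,0,0,0,0],[0.36,0,0,0,0],[0.36,0,0,0,0],[0.36,0,0,0,0]]'; python3 chk.py;  python3 -m crank '[[0.36,0,-0.1,0,0.15],[0.36,0,-0.1,0,0.15],[0.36,0,0,0,0],[0.36,0,0,0,0],[0.36,0,0,0,0],[0.36,0,0,0,0],[0.36,0,0,0,0],[0.36,0,0,0,0]]'; python3 chk.py
```

```text
clock: 8.53
ee_pos: [0.4938, -0.0665, 0.0362]
eef_rot: [0.0, 0.859, 0.512, 0.0]
ft_force: [-0.4, -0.7, -1.2]
opening: 0.0337
finger_force: 0.0
tool ang -0.5084520875843106 r 0.1700292787679249 yawerr 0.011789790289104651 F [-0.36089648 -0.66638795 -1.16194939] open 0.033655664016722 0.0 8.5333
scene lever_grip [274.4 199.9] 0.77 r 0.176 ang -0.457
scene disc_stud [266.  259.1] 0.83 r 0.086 ang 0.390
top disc_stud [333.7 201. ] 0.59 r 0.079 ang 0.410
clock: 9.5
ee_pos: [0.4883, -0.0635, 0.0362]
eef_rot: [-0.0, 0.867, 0.498, -0.0]
ft_force: [0.2, 0.7, 0.2]
opening: 0.0337
finger_force: 0.0
tool ang -0.5453878234194698 r 0.17015388312030008 yawerr 0.01661847541594552 F [0.16564974 0.71216974 0.20917681] open 0.03368884057749072 0.0 9.5
scene lever_grip [280.1 201.3] 0.72 r 0.168 ang -0.499
scene disc_stud [266.5 260.5] 0.75 r 0.084 ang 0.423
top disc_stud [335.9 200. ] 0.87 r 0.082 ang 0.411
```

Still no stop force; keep going in small steps.

```bash
python3 -m crank '[[0.36,0,-0.1,0,0.15],[0.36,0,0,0,0],[0.36,0,0,0,0],[0.36,0,0,0,0],[0.36,0,-0.1,0,0.15],[0.36,0,0,0,0],[0.36,0,0,0,0],[0.36,0,0,0,0]]'; python3 chk.py
```

```text
clock: 10.47
ee_pos: [0.4868, -0.0622, 0.0367]
eef_rot: [0.004, 0.875, 0.484, 0.003]
ft_force: [29.1, -15.1, -20.8]
opening: 0.0337
finger_force: 15.9
tool ang -0.5572243966953718 r 0.16985876415393586 yawerr -0.0042344852811115885 F [ 29.13825764 -15.05873521 -20.78522807] open 0.03372107599431447 15.929426550865173 10.4667
scene lever_grip [281.2 201.4] 0.81 r 0.166 ang -0.508
scene disc_stud [268.1 260.1] 0.88 r 0.082 ang 0.406
top disc_stud [334.7 199.1] 0.78 r 0.081 ang 0.431
```

```bash
python3 - <<'E'
import cv2,glob
f=sorted(glob.glob("pics/k_scene_*.png"),key=lambda x:float(x[:-4].split("_")[-1]))[-1]
t=f.replace("scene","top")
import numpy as np
cv2.imwrite("pics/v7.png",np.hstack([cv2.resize(cv2.imread(f)[140:360,200:400],(400,440),interpolation=3),cv2.resize(cv2.imread(t)[130:350,250:450],(400,440),interpolation=3)]))
E
```

```text
(no output)
```

View pics/v7.png

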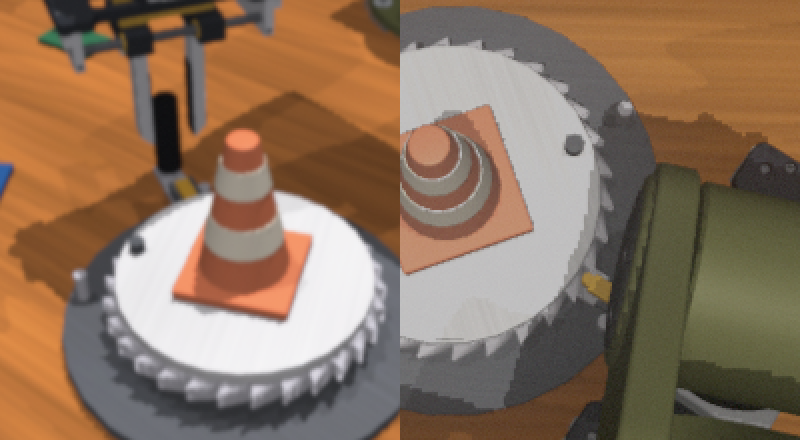

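Clear stop: 33 N tangentially at the grip, and the stud is unmoved at (337,202) in the top view. Now swing anticlockwise.

```bash
python3 -m crank '[[0.36,0.01,0.25,0,-0.43],[0.36,0.01,0.25,0,-0.43],[0.36,0.01,0.25,0,-0.43],[0.36,0.01,0.25,0,-0.43],[0.36,0.01,0.25,0,-0.43],[0.36,0.01,0.25,0,-0.43],[0.36,0.01,0.25,0,-0.43],[0.36,0,0,0,0]]'; python3 chk.py;  python3 -m crank '[[0.36,0.01,0.25,0,-0.43],[0.36,0.01,0.25,0,-0.43],[0.36,0.01,0.25,0,-0.43],[0.36,0.01,0.25,0,-0.43],[0.36,0.01,0.25,0,-0.43],[0.36,0.01,0.25,0,-0.43],[0.36,0.01,0.25,0,-0.43],[0.36,0,0,0,0]]'; python3 chk.py
```

```text
clock: 11.43
ee_pos: [0.5321, -0.0802, 0.0361]
eef_rot: [-0.0, 0.788, 0.616, -0.0]
ft_force: [-0.9, 0.7, 0.5]
opening: 0.0337
finger_force: 0.0
tool ang -0.2676129726979979 r 0.1682381411593921 yawerr 0.023842929061300033 F [-0.89764863  0.68296779  0.54014965] open 0.03367991312607901 0.0 11.4333
scene lever_grip [262.  205.4] 0.93 r 0.173 ang -0.312
scene disc_stud [265.7 266.6] 0.9 r 0.082 ang 0.581
top disc_stud [328.9 189.3] 0.87 r 0.081 ang 0.610
clock: 12.4
ee_pos: [0.5844, -0.0837, 0.0362]
eef_rot: [0.0, 0.681, 0.732, 0.0]
ft_force: [-0.4, -0.1, -0.1]
opening: 0.0337
finger_force: 0.0
tool ang 0.04699768929637149 r 0.16586480260281597 yawerr 0.024765855812939108 F [-0.41974146 -0.0760188  -0.06627155] open 0.03369955452297833 0.0 12.4
scene lever_grip [235.1 221.3] 0.87 r 0.170 ang 0.031
scene disc_stud [264.6 280. ] 0.77 r 0.084 ang 0.915
top disc_stud [316.  173.2] 0.98 r 0.083 ang 0.930
```

```bash
python3 -m crank '[[0.36,-0.02,0.25,0,-0.43],[0.36,-0.02,0.25,0,-0.43],[0.36,-0.02,0.25,0,-0.43],[0.36,-0.02,0.25,0,-0.43],[0.36,-0.02,0.25,0,-0.43],[0.36,-0.02,0.25,0,-0.43],[0.36,0,0.2,0,-0.3],[0.36,0,0,0,0]]'; python3 chk.py;  python3 -m crank '[[0.36,0,0.1,0,-0.15],[0.36,0,0.1,0,-0.15],[0.36,0,0,0,0],[0.36,0,0,0,0],[0.36,0,0,0,0],[0.36,0,0,0,0],[0.36,0,0,0,0],[0.36,0,0,0,0]]'; python3 chk.py
```

```text
clock: 13.37
ee_pos: [0.6346, -0.0768, 0.0361]
eef_rot: [-0.0, 0.564, 0.826, -0.0]
ft_force: [0.1, 0.1, 0.6]
opening: 0.0336
finger_force: 0.0
tool ang 0.3500776657291944 r 0.16908559474240664 yawerr 0.02288890652575848 F [0.08847553 0.08320496 0.61048542] open 0.033604855209224425 0.0 13.3667
scene lever_grip [213.5 233.9] 0.63 r 0.181 ang 0.270
scene disc_stud [272.3 292.7] 0.6 r 0.083 ang 1.252
top disc_stud [298.9 163.2] 0.94 r 0.084 ang 1.232
clock: 14.33
ee_pos: [0.6399, -0.0748, 0.0363]
eef_rot: [0.0, 0.551, 0.834, 0.0]
ft_force: [0.3, -0.3, 0.6]
opening: 0.0338
finger_force: 0.0
tool ang 0.3837660831921643 r 0.16907839087147933 yawerr 0.01935647821129516 F [ 0.29639737 -0.32783337  0.56354502] open 0.03382370660922695 0.0 14.3333
scene lever_grip [214.6 238. ] 0.83 r 0.174 ang 0.317
scene disc_stud [269.5 292.4] 0.63 r 0.086 ang 1.220
top disc_stud [297.1 163.1] 0.75 r 0.084 ang 1.258
```

```bash
python3 -m crank '[[0.36,0,0.1,0,-0.15],[0.36,0,0,0,0],[0.36,0,0.1,0,-0.15],[0.36,0,0,0,0],[0.36,0,0,0,0],[0.36,0,0,0,0],[0.36,0,0,0,0],[0.36,0,0,0,0]]'; python3 chk.py
```

```text
clock: 15.3
ee_pos: [0.6449, -0.0728, 0.0362]
eef_rot: [-0.001, 0.538, 0.843, -0.001]
ft_force: [-6.9, -3.5, 3.1]
opening: 0.0338
finger_force: 3.7
tool ang 0.41540104586102755 r 0.16915436001201045 yawerr 0.01988061086974513 F [-6.86342975 -3.5290534   3.06555973] open 0.03384156964929075 3.6952802538871765 15.3
scene lever_grip [209.3 242.1] 0.84 r 0.177 ang 0.380
scene disc_stud [270.9 292.9] 0.75 r 0.085 ang 1.242
top disc_stud [295.1 162.2] 0.74 r 0.084 ang 1.291
```

```bash
python3 -m crank '[[0.36,0,0.1,0,0],[0.36,0,0,0,0],[0.36,0,0,0,0],[0.36,0,0,0,0],[0.36,0,0,0,0],[0.36,0,0,0,0],[0.36,0,0,0,0],[0.36,0,0,0,0]]'; python3 chk.py
```

```text
clock: 16.27
ee_pos: [0.6448, -0.0727, 0.0359]
eef_rot: [-0.003, 0.538, 0.843, -0.003]
ft_force: [-28.1, -9.1, 13.1]
opening: 0.0343
finger_force: 14.8
tool ang 0.4154147132804733 r 0.16910142119713598 yawerr 0.019250248920036128 F [-28.11276588  -9.12183196  13.14975485] open 0.03432451110630358 14.846220016479492 16.2667
scene lever_grip [210.7 242.7] 0.85 r 0.175 ang 0.385
scene disc_stud [271.7 293.6] 0.65 r 0.085 ang 1.263
top disc_stud [296.4 159.5] 0.83 r 0.088 ang 1.286
```

```bash
python3 -m crank '[[0.36,0,-0.14,0,0],[0.36,0,-0.1,0,0],[0.5,0,0,0,0],[0.8,0,0,0,0],[1,0,0,0,0],[1,0,0,0,0],[1,0,0,0,0],[1,0,0,0,0]]'; python3 -m crank '[[1,0,0,-0.3,0],[1,0,0,-0.6,0],[1,0,0,-0.7,0],[1,0,0,-0.7,0],[1,0,0,-0.7,0],[1,0,0,-0.7,0],[1,0,0,-0.5,0],[1,0,0,0,0]]'; python3 -m crank '[[1,-0.8,0,0,0],[1,-0.8,0,0,0],[1,-0.8,0,0,0],[1,-0.8,0,0,0],[1,-0.8,0,0,0],[1,-0.8,0,0,0],[1,-0.8,0,0,0],[1,0,0,0,0]]'; python3 chk.py; cp $(ls -t pics/k_top_*|head -1) pics/v8.png
```

```text
clock: 17.23
ee_pos: [0.6417, -0.0741, 0.0362]
eef_rot: [0.0, 0.538, 0.843, 0.0]
ft_force: [-0.2, 0.3, 0.2]
opening: 0.0706
finger_force: 0.0
clock: 17.9
ee_pos: [0.6429, -0.0744, 0.1666]
eef_rot: [0.003, 0.538, 0.843, 0.001]
ft_force: [-0.2, -0.8, 0.1]
opening: 0.0941
finger_force: 0.0
clock: 18.57
ee_pos: [0.7123, -0.2303, 0.1601]
eef_rot: [-0.001, 0.539, 0.842, -0.0]
ft_force: [-0.7, 0.1, -0.2]
opening: 0.0941
finger_force: 0.0
tool ang 0.40974561230909146 r 0.34053612059852534 yawerr 0.02185274040118479 F [-0.71940268  0.0566371  -0.17947409] open 0.09405135948817088 0.0 18.5667
scene lever_grip [214.1 241.9] 0.64 r 0.170 ang 0.367
scene disc_stud [271.6 292.9] 0.72 r 0.084 ang 1.249
top lever_grip [402.6 174.8] 0.96 r 0.169 ang 0.384
top disc_stud [295.2 160.4] 0.93 r 0.086 ang 1.298
```

View pics/v8.png

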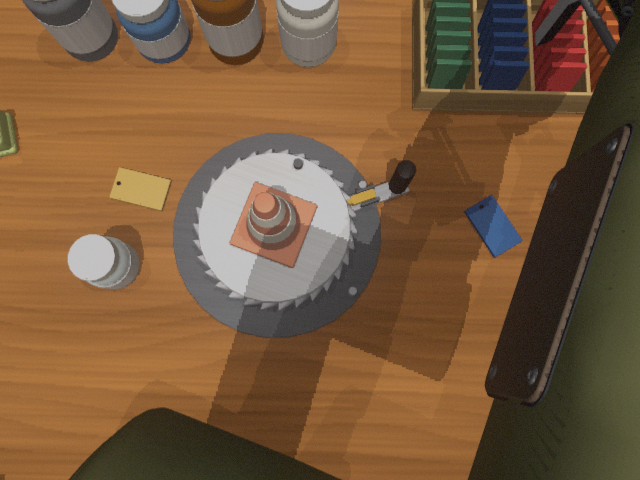

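The top view shows the lever against its upper stop pin, with the grip at (403,175), and the stud carried round to (298,163). Nothing else has moved, and the gripper is clear.

```bash
python3 -c "
from station import workorder
print(workorder.hand_in())"
```

```text
the job is handed in; nothing more can be done
None
```

The job is done and handed in: the lever ran loose clockwise to its stop with the disc unmoved, then carried the disc and cone about 0.9 rad anticlockwise to the other stop, and the gripper let go and moved clear (18.6 s; peak wrist force read about 39 N).

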